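Switch off the slide warmer and hold its cover at the index

ROBOT

A 6-joint arm with a two-finger parallel gripper is mounted at the origin on a cart in front of the work surface, level with it; the furniture and walls round the work are solid. World frame = base frame: x ahead of the robot, y to its left, z up, the work surface at z = 0. Lengths are in m, angles in degrees, forces in N, time in s.
With the tool pointing down it reaches from about 0.325 to 0.9 m from the base axis. Payload 6.1 kg.
Tool frame: the origin (TCP) lies midway between the tips of the shut fingers; the grasp point (between the pads) lies 19 mm behind it; z points along the fingers, y is the line along which they close (so a half turn about z gives the same grasp; the last joint's range is limited). The gripper opens to 85 mm and grips with 20 to 120 N. Pads are 22 mm wide; open, the fingers measure 114 mm over their backs; the gripper's body (76 mm by 85 mm) begins 54 mm behind the grasp point. The pads swing forward as they close: fully open they stand 13 mm farther back than shut.
Start: joints at [-80.678, 12.628, 87.462, -0, 79.91, -7.225], TCP at [0.178, -0.599, 0.231] pointing down, gripper open.
Joint ranges: [-170.65, 170.65], [-52.31, 119.04], [5.05, 147.46], [-71.25, 251.25], [11.57, 151.72], [-153.62, 153.62]. Speed limits (degrees/s): [147.25, 147.25, 172.46, 180, 180, 180].

INTERFACE

Orientations are given as a 3x3 rotation matrix whose columns are the frame's x, y, z axes.
In Python, from rig import r gives the robot as it stands. The module is installed in compiled form; this text tells all that it offers.
- The arm moves only by the tool send_rows, never from a script. Its argument "motion" is a list of rows, each a list of 3 entries, a list of its own where there are three numbers: the shift along the world's x, y, z in units of 25 mm (1.0 is 25 mm), then the turn, a rotation vector about the world's x, y, z in units of 5 degrees (1.0 is 5 degrees), then the finger opening in mm, from 0 to 85.4. In form: [[[dx, dy, dz], [ax, ay, az], jaw], ...]. A call has 1 to 20 rows; each row shifts and turns the commanded pose from where the row before left it; what a row does not reach is not made up. A row lasts 1/12 s, in which the tool goes at most 41.7 mm and 7.16 degrees, less where a joint would pass 70% of its speed; a pose out of reach is approached as far as the arm can. A call is refused whole if a number of a shift passes 1 or a number of a turn 1, either way. A call with a gripper value outside its range is refused whole. The fingers move at their own pace and stop on an object; "force" is the grip in N (left out, the last holds). Time passes only in rows, so rows that do not move let the fingers close. It gives the time, the measured TCP pose, the force, the opening and the grip force at its end, in the units of the state.
- r.observe(): the state, without advancing time (a new reading comes with each control period).
- r.read_camera(name): name is "scene" or "top" or "wrist"; returns a dict with "color" (400x640x3 uint8, red, green, blue), "vertical_fov" (degrees; the focal length in pixels is half the picture's height over the tangent of half this angle, whatever the lens; pixels are square), "cx", "cy" (the principal point, pixels), "D" ([k1, k2, p1, p2, k3] as OpenCV has them; the pictures are not rectified), "R" (3x3) and "t" (3): a world point X has camera coordinates R X + t; the wrist camera has in their place "T_tool_cam" (4x4, takes a point from camera to tool coordinates, whose origin is the TCP and whose axes are the flange's). Camera axes: x right, y down, z forward; pixel columns grow to the right and rows downward; lengths in m; the calibration is good to about 2 mm. A picture is of the moment at which its call begins: read the wrist's pose just before it. There is no depth.
- r.job_done(): hands the job in; it is judged then, once.
The state is a dict: "time": time; "joints": joint angles; "joint_vel": joint speeds; "tau": joint torques, N m; "eef_pos": TCP position; "eef_rot": TCP orientation; "force": force on the tool from outside, world axes, zero at the start; "wrist_torque": the same for the moment, N m; "width": finger opening in m; "gripper_force": force on a finger pad.
Only numpy, scipy, OpenCV 4.12 (cv2) and the standard library are available. Lean on these libraries where they do the work, as an engineer would, in place of code of your own. Each camera call takes 0.05 s, during which the arm holds its last target. There are 200 camera calls.

TASK

The slides on the warmer are dry: turn its black thermostat knob fully anticlockwise to the off stop while the cover is still shut, and only then lift the clear cover, which has a blue grip on its front edge, until its yellow pointer lines up with the red index on the steel quadrant, the venting angle set for this batch. The cover has no stay, so do not let it drop: finish while still holding it steady at the index with the fingers, so that the warm vapour can clear. Leave the index where it is set and do not disturb the slides or the other things on the bench.

Things in the scene. Friction and masses are not known exactly. Their poses are not given: they have to be found in the camera images.
- warmer: White slide warmer fixed to the worktop. Origin on the worktop under it; x to its back, y to its left, z up. In mm: housing x -92..92, y -150..140, deck 55 high, warm plate 58 high. Grey control end with knob: y 39..140. Clear cover: y -124..42, shut x -75..64, top 92 high. Steel quadrant beyond the cover's right edge: y -139, up to 152 high.
- thermostat (a joint): Black thermostat knob turning about the vertical, in rad: 0 = off, against its anticlockwise end stop (seen from above); grows clockwise. Starts 0.6 to 1.4. Stays where it is left (friction about 0.04 N m).
- knob_grip (a point): On the knob's axis, 76 mm above the worktop; at x -25, y 92.5 mm on the warmer. The knob's bar is 40 long, 11 wide, 62 to 84 mm above the worktop, over a round skirt 42 across. The point's x runs along the bar to its white line; when off, that is the warmer's x (white line to the back, at the green tick). The cover's side wall (92 mm high) is 50 mm to the right of the axis.
- cover (a joint): Angle of the clear cover hinged at the back, in rad: 0 = shut, grows as its front edge rises; stop at 1.30. The hinge is nearly frictionless and the cover (150 to 310 g) falls shut when let go.
- cover_grip (a point): Centre of the blue grip fin on the cover's front edge, 16 wide (y), 32 long (x), 30 mm high. Shut: at x -86, y -41 on the warmer, 106.5 mm above the worktop (fin 89 to 120 mm high), cover's front wall 11 mm behind it. 161 mm before and 44.5 mm above the hinge line, turns with the cover. Pinched across y it pivots between the pads, so the tool may stay upright.
- cover_hinge (a point): Point on the cover's hinge line, straight behind the grip: 62 mm above the worktop, at x 75, y -41 mm on the warmer. The hinge line runs along the warmer's y.
- index (a joint): Angle at which the red index is set on the quadrant, in rad, on the scale of cover (cover = index when the pointer is at the index's middle). 0.6 to 1.0, different each time; held by friction. Not to be moved.
- index_mark (a point): Middle of the red index saddle that clasps the curved steel quadrant bar right of the cover, 85 mm from the hinge line. The saddle is 12 mm long along the arc and 14 mm wide, with a red nib outward at its middle.
- cover_pointer (a point): On the centre line of the cover's pointer, 85 mm from the hinge line, in the quadrant's plane (y -139 mm). The pointer is a dark arm 6 mm high with a yellow tip, from the hinge along the cover's lower right edge, 10 mm left of that plane.
- stain_bottle: Brown bottle with a black cap, 48 mm across, 105 mm tall, origin under its centre; bystander behind the warmer.
- cover_slips: Small white and blue carton 46 x 66 x 30 mm, origin under its centre; bystander.
- drop_bottle: Slim dropper bottle with a blue conical cap, 25 mm across, 94 mm tall, origin under its centre; bystander.
- marker_red: White marker pen with a red cap, 135 mm long, lying in front of the analyser; origin under its centre; bystander.
- forceps: Steel forceps 131 mm long, lying in front of the analyser; origin under its centre; bystander.
- slide_0: Small stack of glass microscope slides, 25 x 75 x 8 mm on the warm plate under the cover, number 0 from the right; origin under its centre; to be left alone.
- slide_1: Small stack of glass microscope slides, 25 x 75 x 8 mm on the warm plate under the cover, number 1 from the right; origin under its centre; to be left alone.
- slide_2: Small stack of glass microscope slides, 25 x 75 x 8 mm on the warm plate under the cover, number 2 from the right; origin under its centre; to be left alone.
- slide_3: Small stack of glass microscope slides, 25 x 75 x 8 mm on the warm plate under the cover, number 3 from the right; origin under its centre; to be left alone.

How it is judged:
By the outcome, as a careful person would: the job done as asked, in the order asked, and still so for the second after the job is handed in, while the arm keeps its last pose, push and grip.
It also fails if it takes over 48 s, if anything falls off the work surface, if the arm or the gripper's body presses on something with over 40 N, if the wrist force passes 120 N, or if a joint passes its speed limit or range.

## Working session

There is one attempt and no reset: what is moved stays moved. The work goes in short steps, Python scripts to look and compute and a tool call to move; the robot and the scene stay as the last step left them, time stands still between calls to the robot, and variables do not carry over. Pictures are saved under pics/ and viewed, at most 10 in all, crops included, and the job is handed in when it is done.

Besides the shell and the picture viewer there is one more tool, called after "Emit:" in YAML: its name, and indented under it one key for each argument. send_rows: Moves the arm, as the interface text tells. Its arguments: {"type":"object","properties":{"motion":{"type":"array","items":{"type":"array"}},"force":{"type":"number"}},"required":["motion"]}

```bash
mkdir -p pics
cat > h.py <<'E'
from rig import r
import cv2, numpy as np
def cam(n):
    s=r.observe(); c=r.read_camera(n)
    f=200/np.tan(np.radians(c["vertical_fov"]/2))
    c["K"]=np.array([[f,0,c["cx"]],[0,f,c["cy"]],[0,0,1.]]); c["D"]=np.array(c["D"],float)
    if n=="wrist":
        T=np.array(c["T_tool_cam"]); Rw=np.array(s["eef_rot"])
        Rc=Rw@T[:3,:3]; p=np.array(s["eef_pos"])+Rw@T[:3,3]
        c["R"]=Rc.T; c["t"]=-Rc.T@p
    c["R"]=np.array(c["R"]);c["t"]=np.array(c["t"])
    return c
def save(c,n): cv2.imwrite(n,cv2.cvtColor(c["color"],cv2.COLOR_RGB2BGR))
def ray(c,uv):
    q=cv2.undistortPoints(np.array([[uv]],float),c["K"],c["D"])[0,0]
    d=c["R"].T@np.array([*q,1]); return -c["R"].T@c["t"], d/np.linalg.norm(d)
def onz(c,uv,z):
    o,d=ray(c,uv); return o+d*(z-o[2])/d[2]
def tri(rs):
    A=0;b=0
    for o,d in rs:
        P=np.eye(3)-np.outer(d,d);A=A+P;b=b+P@o
    x=np.linalg.solve(A,b); return x,[np.linalg.norm((np.eye(3)-np.outer(d,d))@(x-o)) for o,d in rs]
def proj(c,X):
    return cv2.projectPoints(np.array(X,float).reshape(-1,3),cv2.Rodrigues(c["R"])[0],c["t"],c["K"],c["D"])[0][:,0]
E
python3 - <<'E'
from h import *
for n in("scene","top"):
    c=cam(n);save(c,f"pics/{n}0.png");print(n,c["vertical_fov"],(-c["R"].T@c["t"]).round(3),c["R"][2].round(2))
s=r.observe();print(s["time"],s["eef_rot"],s["width"])
E
```

```text
scene 55.82089907372463 [-0.36  -0.801  0.787] [ 0.71  0.46 -0.54]
top 44.59389564258124 [ 0.479 -0.183  1.807] [ 0.05 -0.   -1.  ]
0.1 [[ 9.58589722e-01  2.84790562e-01 -2.82271878e-04]
 [ 2.84790609e-01 -9.58588133e-01  1.76108166e-03]
 [ 2.30956965e-04 -1.76854316e-03 -9.99998409e-01]] 0.08532883078237358
```

View pics/scene0.png

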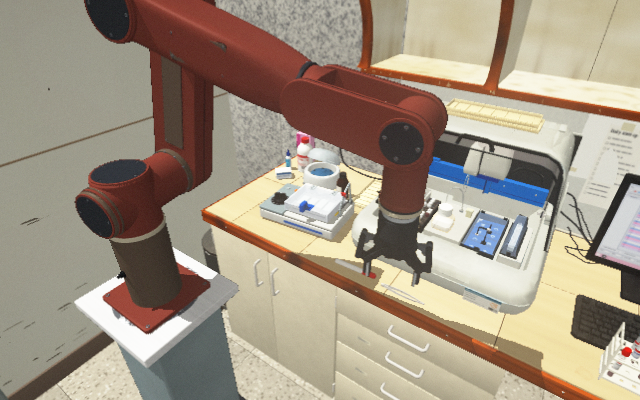

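View pics/top0.png

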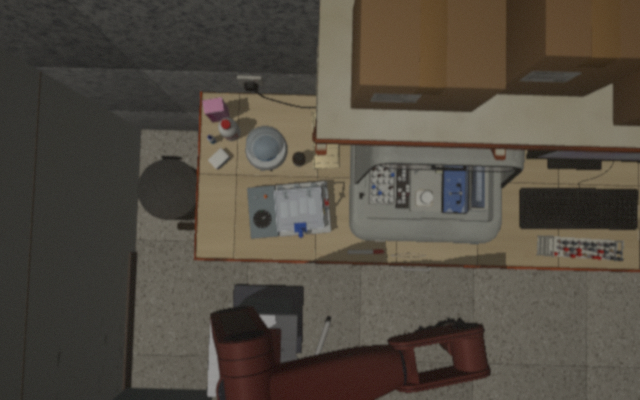

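Scene: the warmer is at about (310,210), with the knob at (280,198) and the blue grip at (305,205). Top: knob (262,218), blue grip (300,229), red index near (326,203). Next I'll measure these.

Run:
```python
from h import *
C={n:cam(n) for n in("scene","top")}
box={"scene":(255,170,360,240),"top":(245,175,345,245)}
for n,c in C.items():
    x0,y0,x1,y1=box[n]; im=c["color"][y0:y1,x0:x1]
    hsv=cv2.cvtColor(im,cv2.COLOR_RGB2HSV)
    for k,m in {"blue":cv2.inRange(hsv,(105,130,50),(130,255,255)),"black":cv2.inRange(hsv,(0,0,0),(180,255,50)),"red":cv2.inRange(hsv,(0,140,60),(6,255,255))|cv2.inRange(hsv,(172,140,60),(180,255,255))}.items():
        N,l,st,ce=cv2.connectedComponentsWithStats(m)
        print(n,k,[(tuple((ce[i]+(x0,y0)).round(1)),int(st[i,4])) for i in range(1,N) if st[i,4]>5])
    cv2.imwrite(f"pics/{n}crop.png",cv2.resize(cv2.cvtColor(im,cv2.COLOR_RGB2BGR),None,fx=7,fy=7,interpolation=cv2.INTER_CUBIC)[:, :800])
c=C["top"]
print(onz(c,(300,229),.106),onz(c,(262,218),.084))
```

```text
scene blue [((np.float64(302.1), np.float64(205.5)), 39), ((np.float64(309.7), np.float64(206.3)), 27)]
scene black []
scene red [((np.float64(343.3), np.float64(193.8)), 14)]
top blue [((np.float64(299.4), np.float64(227.7)), 69)]
top black [((np.float64(261.6), np.float64(218.6)), 166)]
top red []
[ 0.46565012 -0.16329767  0.106     ] [ 0.50048156 -0.0279421   0.084     ]
```

View pics/topcrop.png

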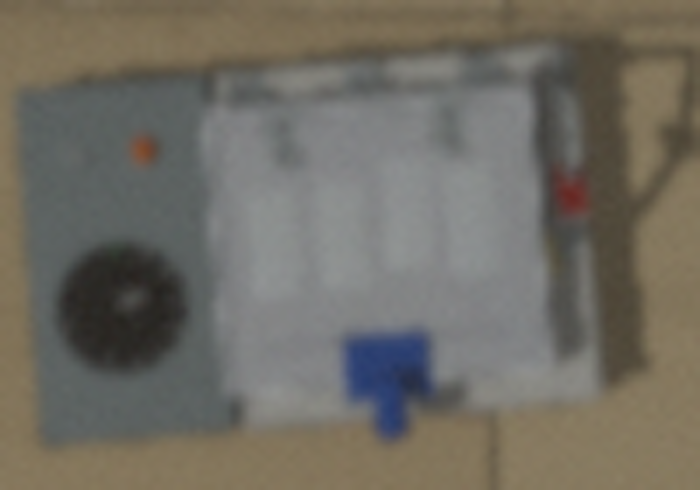

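The top crop shows the cover shut, the fin at px (300.7,234), the knob at (261.6,218.6) and the red index at (326.5,203). I'll bring the wrist camera over for the precise measurements.

Run:
```python
from h import *
c=cam("wrist");print(np.array(c["T_tool_cam"]).round(3),c["vertical_fov"])
c=cam("top")
a=onz(c,(245+45/7,175+445/7),.055);b=onz(c,(245+20/7,175+90/7),.055);d=onz(c,(245+235/7,175+428/7),.055)
print(a,b,d, onz(c,(300.7,235.5),.12))
```

```text
[[ 0.    -0.955 -0.296  0.076]
 [ 1.     0.    -0.     0.001]
 [ 0.    -0.296  0.955 -0.142]
 [ 0.     0.     0.     1.   ]] 59.94012856279116
[0.42625437 0.01004713 0.055     ] [0.60776468 0.02907058 0.055     ] [ 0.43759669 -0.08674972  0.055     ] [ 0.44346254 -0.1665124   0.12      ]
```

Emit:
send_rows:
  motion:
    - [[0.5, 0.9, 0.3], [0, 0, 0], 85]
    - [[0.5, 1, 0.3], [0, 0, 0], 85]
    - [[0.5, 1, 0.3], [0, 0, 0], 85]
    - [[0.5, 1, 0.3], [0, 0, 0], 85]
    - [[0.5, 1, 0.3], [0, 0, 0], 85]
    - [[0.5, 1, 0.3], [0, 0, 0], 85]
    - [[0.5, 1, 0.3], [0, 0, 0], 85]
    - [[0.5, 1, 0.3], [0, 0, 0], 85]
    - [[0.5, 1, 0], [0, 0, 0], 85]
    - [[0.5, 1, 0], [0, 0, 0], 85]
    - [[0.5, 1, 0], [0, 0, 0], 85]
    - [[0.5, 1, 0], [0, 0, 0], 85]
    - [[0.5, 1, 0], [0, 0, 0], 85]
    - [[0.5, 1, 0], [0, 0, 0], 85]
    - [[0.5, 1, 0], [0, 0, 0], 85]
    - [[0.5, 1, 0], [0, 0, 0], 85]
    - [[0, 0, 0], [0, 0, 0], 85]
    - [[0, 0, 0], [0, 0, 0], 85]

```text
time: 1.8
eef_pos: [0.3784, -0.2007, 0.2915]
eef_rot: [[0.958, 0.288, 0.0], [0.288, -0.958, -0.001], [0.0, 0.001, -1.0]]
force: [-0.2, -0.6, -0.8]
width: 0.085
gripper_force: 0.0
```

Run:
```python
from h import *
c=cam("wrist");save(c,"pics/w1.png")
yaw=np.radians(6.3);R=np.array([[np.cos(yaw),-np.sin(yaw),0],[np.sin(yaw),np.cos(yaw),0],[0,0,1]])
o=np.array([.4263,.01,0])-R@[-.092,.140,0];print(o)
for n,p in dict(knob=(-.025,.0925,.084),grip=(-.086,-.041,.12),q=(0,-.139,.13)).items():print(n,o+R@p,proj(c,o+R@p))
```

```text
[ 0.53310721 -0.11905898  0.        ]
knob [ 0.49810776 -0.02986095  0.084     ] [[182.26481589   1.51758123]]
grip [ 0.45212568 -0.16924853  0.12      ] [[311.44086778  92.99003965]]
q [ 0.54836028 -0.25721955  0.13      ] [[449.56131087   8.75051816]]
```

View pics/w1.png

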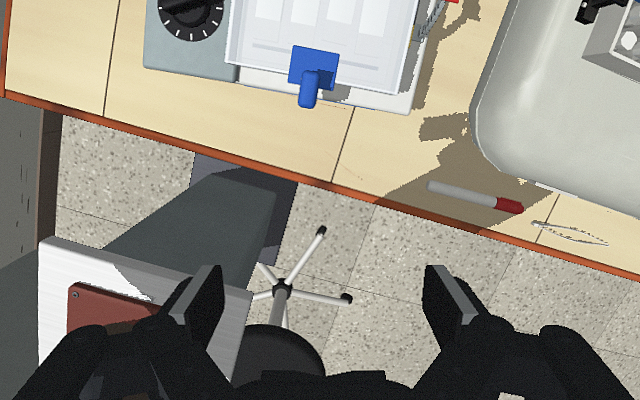

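Wrist view 1: fin at (309,88), knob at the top edge (190,8), red index at the top (452,0). I'll move forward to see everything, with two vantage points for triangulation.

Emit:
send_rows:
  motion:
    - [[1, 0.4, 0], [0, 0, 0], 45]
    - [[1, 0.4, 0], [0, 0, 0], 45]
    - [[1, 0.4, 0], [0, 0, 0], 45]
    - [[1, 0.4, 0], [0, 0, 0], 45]
    - [[0, 0, 0], [0, 0, 0], 45]
    - [[0, 0, 0], [0, 0, 0], 45]
    - [[0, 0, 0], [0, 0, 0], 45]

```text
time: 2.43
eef_pos: [0.4773, -0.1627, 0.2909]
eef_rot: [[0.959, 0.284, -0.001], [0.284, -0.959, -0.0], [-0.001, -0.0, -1.0]]
force: [-0.3, -0.0, 0.1]
width: 0.0452
gripper_force: 0.0
```

Run:
```python
from h import *
import pickle
print(r.observe()["joint_vel"])
c=cam("wrist");save(c,"pics/w2.png");pickle.dump(c,open("w2.pkl","wb"))
```

```text
[-0.40393354 -1.20169698  0.554003    0.17407831 -0.03466459  0.15174075]
```

Emit:
send_rows:
  motion:
    - [[0.8, 1, 0], [0, 0, 0], 45]
    - [[0.8, 1, 0], [0, 0, 0], 45]
    - [[0, 1, 0], [0, 0, 0], 45]
    - [[0, 0, 0], [0, 0, 0], 45]
    - [[0, 0, 0], [0, 0, 0], 45]
    - [[0, 0, 0], [0, 0, 0], 45]

```text
time: 2.98
eef_pos: [0.5174, -0.0877, 0.2915]
eef_rot: [[0.959, 0.284, 0.0], [0.284, -0.959, -0.001], [-0.0, 0.001, -1.0]]
force: [-0.5, 0.3, 0.3]
width: 0.0448
gripper_force: 0.0
```

Run:
```python
from h import *
import pickle
c=cam("wrist");save(c,"pics/w3.png");pickle.dump(c,open("w3.pkl","wb"))
```

```text
(no output)
```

View pics/w2.png

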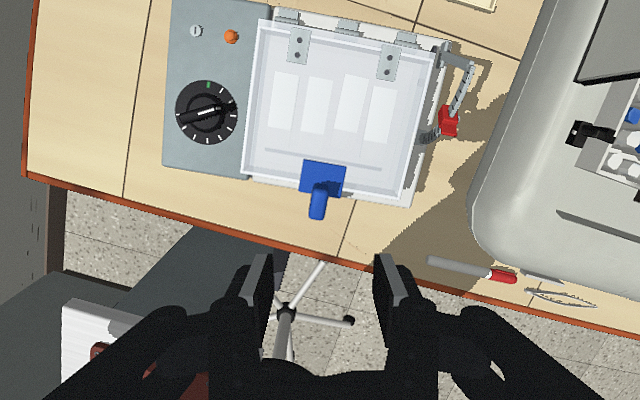

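View pics/w3.png

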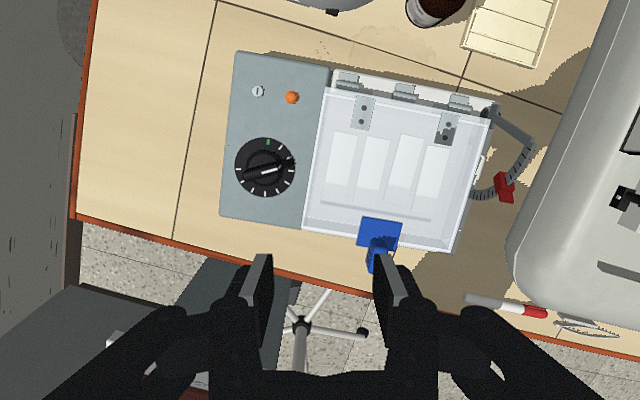

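Wrist views: w2 shows the knob at (207,112) with the white line pointing right (~(208,112)), fin (318,203) and red index (448,121). In w3: knob (265,167), fin tip (376,260) and red index (504,187). The panel corners are visible in both.

Run:
```python
from h import *
import pickle
W=[pickle.load(open(f"w{i}.pkl","rb")) for i in(2,3)]
kb=[(170,75,242,148),(230,132,300,202)]; out={}
for c,b in zip(W,kb):
    hsv=cv2.cvtColor(c["color"],cv2.COLOR_RGB2HSV)
    def blobs(m,roi,mn):
        z=np.zeros_like(m);x0,y0,x1,y1=roi;z[y0:y1,x0:x1]=m[y0:y1,x0:x1]
        cs,_=cv2.findContours(z,cv2.RETR_EXTERNAL,cv2.CHAIN_APPROX_NONE)
        return sorted([q for q in cs if cv2.contourArea(q)>=mn],key=cv2.contourArea)[::-1]
    k=blobs(cv2.inRange(hsv,(0,0,0),(180,255,85)),b,200)
    h=cv2.convexHull(np.vstack(k));el=cv2.fitEllipse(h);out.setdefault("knob",[]).append(el[0])
    x,y=map(int,el[0])
    w=blobs(cv2.inRange(hsv,(0,0,170),(180,70,255)),(x-21,y-21,x+24,y+21),4)
    print("ell",el,"white",[cv2.minAreaRect(q) for q in w])
    red=blobs(cv2.inRange(hsv,(0,150,60),(6,255,255))|cv2.inRange(hsv,(172,150,60),(180,255,255)),(430,90,530,215),20)
    print("red",[(cv2.minAreaRect(q)) for q in red]); 
    M=cv2.moments(red[0]);out.setdefault("red",[]).append((M["m10"]/M["m00"],M["m01"]/M["m00"]))
    bl=blobs(cv2.inRange(hsv,(100,130,40),(130,255,255)),(280,140,420,280),40)
    p=bl[0][:,0];print("blue",cv2.approxPolyDP(bl[0],3,True)[:,0].tolist())
    o=blobs(cv2.inRange(hsv,(8,150,120),(18,255,255)),(215,20,310,110),20)
    M=cv2.moments(o[0]);out.setdefault("orange",[]).append((M["m10"]/M["m00"],M["m01"]/M["m00"]))
    g=blobs(cv2.inRange(hsv,(60,120,40),(90,255,255)),(190,70,290,150),3)
    if g:out.setdefault("green",[]).append(g[0][:,0].mean(0))
for k,v in out.items():
    X,e=tri([ray(c,p) for c,p in zip(W,v)]);print(k,np.round(v,1).tolist(),X.round(4),np.round(e,4))
for n,i,j,f in(("w2",kb[0],(415,80,480,150),6),("w3",kb[1],(470,100,540,210),5)):
    im=cv2.imread(f"pics/{n}.png");A=[cv2.resize(im[q[1]:q[3],q[0]:q[2]],None,fx=5.3,fy=5.3,interpolation=cv2.INTER_CUBIC) for q in(i,j)]
    H=max(a.shape[0] for a in A);cv2.imwrite(f"pics/{n}c.png",np.hstack([cv2.copyMakeBorder(a,0,H-a.shape[0],0,0,0) for a in A]))
```

```text
ell ((205.9380340576172, 111.91138458251953), (60.62787628173828, 65.4547119140625), 145.6755828857422) white [((205.54129028320312, 111.13761901855469), (2.29878306388855, 16.091482162475586), 73.3007583618164)]
red [((447.5, 120.0), (19.0, 32.0), 0.0)]
blue [[304, 160], [299, 190], [312, 193], [309, 216], [322, 219], [327, 196], [340, 196], [345, 167]]
ell ((264.5536804199219, 166.78675842285156), (58.52741622924805, 61.228214263916016), 119.34869384765625) white [((269.0, 170.49998474121094), (2.3351292610168457, 14.834939002990723), 74.05460357666016)]
red [((504.0, 187.5), (31.0, 20.0), 90.0)]
blue [[401, 223], [362, 217], [356, 244], [369, 247], [369, 272], [373, 273], [376, 253], [395, 250]]
knob [[205.9, 111.9], [264.6, 166.8]] [ 0.501  -0.0261  0.0547] [0. 0.]
red [[446.9, 121.6], [503.2, 188.0]] [ 0.5621 -0.2516  0.1261] [0. 0.]
orange [[229.9, 36.3], [291.1, 96.8]] [ 0.5816 -0.035   0.0569] [0.0002 0.0002]
green [[208.0, 84.0], [267.9, 141.3]] [ 0.5299 -0.0231  0.0572] [0. 0.]
```

View pics/w3c.png

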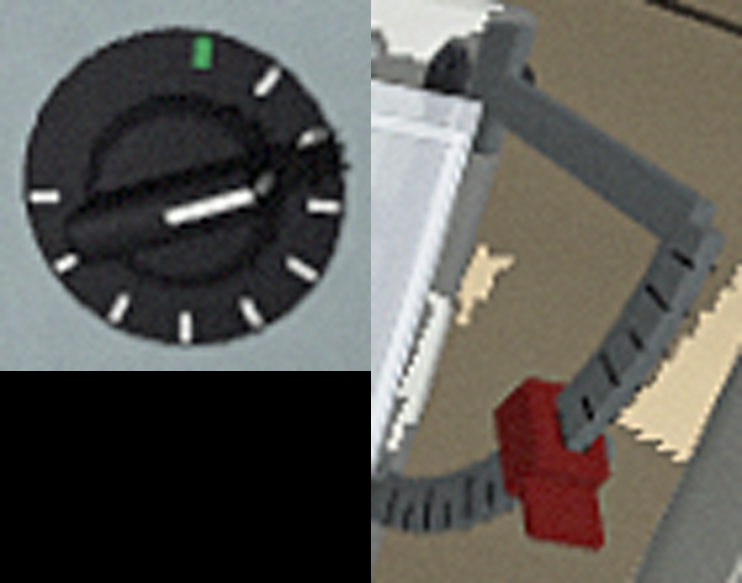

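View pics/w2c.png

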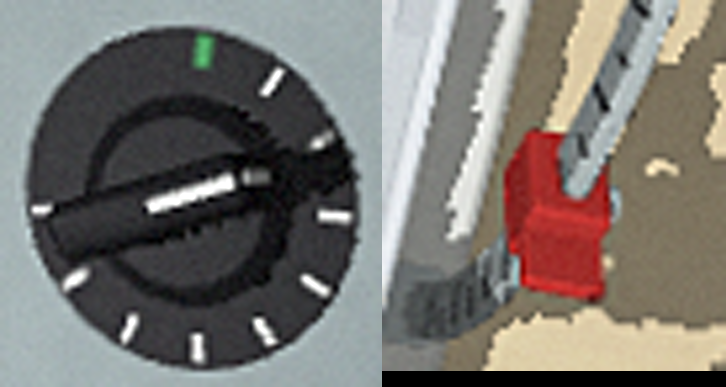

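Crops: the white line points right and up, about 64° clockwise from the green tick. The red saddle is clear in both views, with its nib pointing outward.

Run:
```python
from h import *
import pickle
W=[pickle.load(open(f"w{i}.pkl","rb")) for i in(2,3)]
def T(a,b): return tri([ray(W[0],a),ray(W[1],b)])
# white line ends and center
for i,(c,(p,a,L)) in enumerate(zip(W,[((205.5,111.1),73.3,16),((269,170.5),74.05,14.8)])):
    d=np.array([np.cos(np.radians(a-90)),np.sin(np.radians(a-90))])*L/2
    q=[onz(c,np.array(p)+s*d,.084) for s in(-1,1)];v=q[1]-q[0];print("line",q[0].round(4),q[1].round(4),np.degrees(np.arctan2(v[1],v[0])))
print("linecentre",T((205.5,111.1),(269,170.5)))
kn=np.array([.501,-.0261])
# blue plate corners and cover/panel corners
print("blue TL",T((304,160),(362,217)),"TR",T((345,167),(401,223)),"BL",T((299,190),(356,244)))
print("fin front mid z.12",onz(W[0],(315.5,217.5),.12))
red=np.array([.5621,-.2516,.1261])
for y in(5.9,6.3):
    t=np.radians(y);R=np.array([[np.cos(t),-np.sin(t)],[np.sin(t),np.cos(t)]])
    o=kn-R@[-.025,.0925];g=o+R@[-.086,-.041];h=o+R@[.075,-.041]
    w=R.T@(red[:2]-o);print(y,"o",o.round(4),"grip",g.round(4),"hinge",h.round(4),"red in w",w.round(4),"r",np.hypot(w[0]-.075,red[2]-.062),"ang",np.arctan2(red[2]-.062,.075-w[0]))
    G=[.5299,-.0231];print("green w",R.T@(G-o))
```

```text
line [ 0.5012 -0.0275  0.084 ] [ 0.5097 -0.0414  0.084 ] -58.505310245725674
line [ 0.5014 -0.028   0.084 ] [ 0.5096 -0.0411  0.084 ] -57.633708247558495
linecentre (array([ 0.50558073, -0.03458274,  0.08441441]), [np.float64(4.350024743566817e-05), np.float64(4.350024743568168e-05)])
blue TL (array([ 0.48678866, -0.14093213,  0.09046989]), [np.float64(0.00023710129587221486), np.float64(0.00023710129587218502)]) TR (array([ 0.49213033, -0.18229899,  0.09154488]), [np.float64(9.852528214884839e-05), np.float64(9.852528214868523e-05)]) BL (array([ 0.45566784, -0.14440869,  0.09066016]), [np.float64(0.00011809375254735525), np.float64(0.00011809375254748422)])
fin front mid z.12 [ 0.44211495 -0.16662387  0.12      ]
5.9 o [ 0.5354 -0.1155] grip [ 0.454  -0.1652] hinge [ 0.6142 -0.1486] red in w [ 0.0126 -0.1381] r 0.08945943886121933 ang 0.7988090575047614
green w [0.00405529 0.0925134 ]
6.3 o [ 0.536  -0.1153] grip [ 0.455  -0.1655] hinge [ 0.615  -0.1478] red in w [ 0.011  -0.1383] r 0.09059034999905338 ang 0.7860688720287196
green w [0.00405467 0.09231056]
```

Measurements agree: dial height 55 mm, line height 84 mm, quadrant radius ~89 mm. Knob at (0.501,-0.0265), bar heading -58°, warmer yaw ~6.2°, index ≈0.79 rad. Next I'll approach the knob.

Emit:
send_rows:
  motion:
    - [[-0.05, 0.25, -0.3], [0, 0, -1], 36]
    - [[-0.05, 0.25, -0.5], [0, 0, -1], 36]
    - [[-0.05, 0.25, -0.5], [0, 0, -1], 36]
    - [[-0.05, 0.25, -0.5], [0, 0, -1], 36]
    - [[-0.05, 0.25, -0.5], [0, 0, -1], 36]
    - [[-0.05, 0.25, -0.5], [0, 0, -1], 36]
    - [[-0.05, 0.25, -0.5], [0, 0, -1], 36]
    - [[-0.05, 0.25, -0.5], [0, 0, -1], 36]
    - [[-0.05, 0.25, -0.5], [0, 0, -1], 36]
    - [[-0.05, 0.2, -0.5], [0, 0, -1], 36]
    - [[-0.05, 0, -0.5], [0, 0, -1], 36]
    - [[-0.05, 0, -0.5], [0, 0, -1], 36]
    - [[-0.05, 0, -0.5], [0, 0, -1], 36]
    - [[0, 0, -0.5], [0, 0, -1], 36]
    - [[0, 0, 0], [0, 0, -0.9], 36]
    - [[0, 0, 0], [0, 0, 0], 36]
    - [[0, 0, 0], [0, 0, 0], 36]
    - [[0, 0, 0], [0, 0, 0], 36]

```text
time: 4.53
eef_pos: [0.5022, -0.0262, 0.122]
eef_rot: [[0.532, -0.847, 0.001], [-0.847, -0.532, -0.0], [0.001, -0.001, -1.0]]
force: [0.4, -0.1, -0.5]
width: 0.0358
gripper_force: 0.0
```

Run:
```python
from h import *
s=r.observe();R=np.array(s["eef_rot"]);print(np.round(s["eef_pos"],4),np.degrees(np.arctan2(R[1,0],R[0,0])),np.round(s["joints"],1))
```

```text
[ 0.5022 -0.0262  0.122 ] -57.887447859249384 [-12.    2.1 111.4  -0.   66.4 135.9]
```

Emit:
send_rows:
  motion:
    - [[-0.05, 0, -0.5], [0, 0, 0], 36]
    - [[0, 0, -0.5], [0, 0, 0], 36]
    - [[0, 0, -0.5], [0, 0, 0], 36]
    - [[0, 0, -0.4], [0, 0, 0], 36]
    - [[0, 0, -0.4], [0, 0, 0], 36]
    - [[0, 0, 0], [0, 0, 0], 36]
    - [[0, 0, 0], [0, 0, 0], 36]

```text
time: 5.12
eef_pos: [0.5002, -0.0254, 0.0635]
eef_rot: [[0.531, -0.847, -0.001], [-0.847, -0.531, 0.0], [-0.001, 0.001, -1.0]]
force: [0.3, 0.4, 0.4]
width: 0.036
gripper_force: 0.0
```

Emit:
send_rows:
  motion:
    - [[0, 0, 0], [0, 0, 0], 5]
    - [[0, 0, 0], [0, 0, 0], 5]
    - [[0, 0, 0], [0, 0, 0], 5]
    - [[0, 0, 0], [0, 0, 0], 5]
    - [[0, 0, 0], [0, 0, 0], 5]
    - [[0, 0, 0], [0, 0, 0], 5]
  force: 35

```text
time: 5.62
eef_pos: [0.5002, -0.0261, 0.0647]
eef_rot: [[0.531, -0.847, -0.001], [-0.847, -0.531, -0.001], [0.001, 0.002, -1.0]]
force: [-5.6, -2.6, 5.4]
width: 0.01
gripper_force: 35.8
```

Emit:
send_rows:
  motion:
    - [[-0.04, -0.02, 0], [0, 0, 0.5], 5]
    - [[0, 0, 0], [0, 0, 0.8], 5]
    - [[0, 0, 0], [0, 0, 0.8], 5]
    - [[0, 0, 0], [0, 0, 0.8], 5]
    - [[0, 0, 0], [0, 0, 0.8], 5]
    - [[0, 0, 0], [0, 0, 0.8], 5]
    - [[0, 0, 0], [0, 0, 0.8], 5]
    - [[0, 0, 0], [0, 0, 0.8], 5]
    - [[0, 0, 0], [0, 0, 0.8], 5]
    - [[0, 0, 0], [0, 0, 0.8], 5]
    - [[0, 0, 0], [0, 0, 0.8], 5]
    - [[0, 0, 0], [0, 0, 0.8], 5]
    - [[0, 0, 0], [0, 0, 0.8], 5]
    - [[0, 0, 0], [0, 0, 0.8], 5]
    - [[0, 0, 0], [0, 0, 0.8], 5]
    - [[0, 0, 0], [0, 0, 0.3], 5]
    - [[0, 0, 0], [0, 0, 0], 5]
    - [[0, 0, 0], [0, 0, 0], 5]

```text
time: 7.12
eef_pos: [0.5005, -0.0253, 0.0648]
eef_rot: [[0.999, 0.035, 0.002], [0.035, -0.999, 0.001], [0.002, -0.001, -1.0]]
force: [1.8, 4.7, 4.0]
width: 0.0101
gripper_force: 35.6
```

```bash
cat > st.py <<'E'
from h import *
s=r.observe();R=np.array(s["eef_rot"]);print(np.round(s["eef_pos"],4),"head",np.degrees(np.arctan2(R[1,0],R[0,0])),np.round(s["joints"],1),"F",np.round(s["force"],1),"T",np.round(s["wrist_torque"],2),s["width"],s["gripper_force"],s["time"])
E
python3 st.py
```

```text
[ 0.5005 -0.0253  0.0648] head 1.9936772712234536 [-1.200e+01  6.600e+00  1.136e+02  1.000e-01  5.960e+01  7.600e+01] F [1.8 4.7 4. ] T [ 0.88 -0.28  0.01] 0.010135035279095985 35.62014698982239 7.1167
```

Emit:
send_rows:
  motion:
    - [[0, -0.03, 0], [0, 0, 0.4], 5]
    - [[0, 0, 0], [0, 0, 0.4], 5]
    - [[0, 0, 0], [0, 0, 0.4], 5]
    - [[0, 0, 0], [0, 0, 0.4], 5]
    - [[0, 0, 0], [0, 0, 0], 5]
    - [[0, 0, 0], [0, 0, 0], 5]

```text
time: 7.62
eef_pos: [0.5005, -0.0253, 0.0648]
eef_rot: [[0.985, 0.171, 0.002], [0.171, -0.985, 0.003], [0.003, -0.002, -1.0]]
force: [0.9, 8.3, 4.6]
width: 0.0103
gripper_force: 46.3
```

```bash
python3 st.py
```

```text
[ 0.5005 -0.0253  0.0648] head 9.853444606897545 [-12.    6.6 113.6   0.2  59.7  68. ] F [0.9 8.3 4.6] T [ 1.39 -0.12 -0.92] 0.01028692143202246 46.30535074684303 7.6167
```

Heading went past the expected off angle with a reaction torque of -0.92 N·m, so the knob is on the stop. Next: release, rise and look.

Emit:
send_rows:
  motion:
    - [[0, 0, 0], [0, 0, 0], 30]
    - [[0, 0, 0], [0, 0, 0], 30]
    - [[0, 0, 0], [0, 0, 0], 30]
    - [[0, 0, 0], [0, 0, 0], 30]
    - [[0, 0, 0.4], [0, 0, 0], 30]
    - [[0, 0, 0.8], [0, 0, 0], 30]
    - [[0, 0, 1], [0, 0, 0], 30]
    - [[-0.6, -0.6, 1], [0, 0, -0.7], 45]
    - [[-0.8, -0.8, 1], [0, 0, 0], 45]
    - [[-0.8, -0.8, 0], [0, 0, 0], 45]
    - [[0, -0.8, 0], [0, 0, 0], 45]
    - [[0, -0.8, 0], [0, 0, 0], 45]
    - [[0, -0.8, 0], [0, 0, 0], 45]
    - [[0, -0.8, 0], [0, 0, 0], 45]
    - [[0, 0, 0], [0, 0, 0], 45]
    - [[0, 0, 0], [0, 0, 0], 45]

```text
time: 8.95
eef_pos: [0.4444, -0.1624, 0.1694]
eef_rot: [[0.994, 0.112, 0.0], [0.112, -0.994, -0.0], [0.0, 0.0, -1.0]]
force: [-0.4, 0.5, -0.5]
width: 0.0451
gripper_force: 0.0
```

```bash
python3 st.py
python3 - <<'E'
from h import *
c=cam("wrist");save(c,"pics/w4.png")
for p in [(.501,-.026,.084),(.4545,-.1655,.12)]:print(proj(c,p))
E
```

```text
[ 0.4444 -0.1624  0.1694] head 6.414060451280975 [-29.6  -5.4 113.3   0.   72.2  53.9] F [-0.4  0.5 -0.5] T [0.05 0.   0.03] 0.04507922841265774 0.0 8.95
[[123.43364137 107.49232998]]
[[328.48690515 215.53220683]]
```

View pics/w4.png

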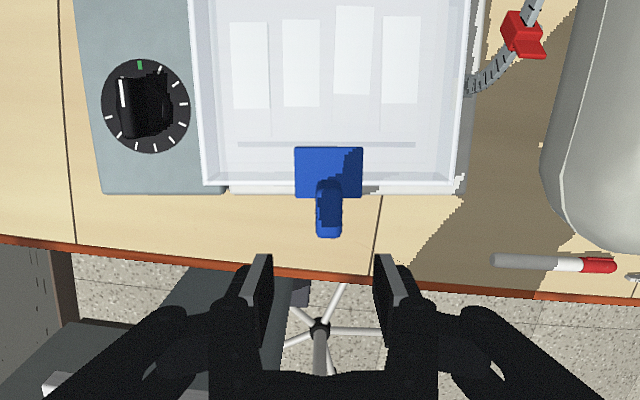

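The white line at (122,93) now points to the back near the green tick (140,65), as seen obliquely. The fin top at (329,205) lies between the finger tracks. I'll check the line heading numerically.

Run:
```python
from h import *
c=cam("wrist");hsv=cv2.cvtColor(c["color"],cv2.COLOR_RGB2HSV)
m=cv2.inRange(hsv,(0,0,170),(180,70,255))[75:112,116:132]
cs,_=cv2.findContours(m,cv2.RETR_EXTERNAL,cv2.CHAIN_APPROX_NONE);q=max(cs,key=len)[:,0]+(116,75)
vx,vy,x,y=cv2.fitLine(q.astype(np.float32),cv2.DIST_L2,0,.01,.01)[:,0]
t=[onz(c,(x+s*vx*8,y+s*vy*8),.084) for s in(-1,1)];v=t[1]-t[0];print(t,np.degrees(np.arctan2(v[1],v[0])))
b=cv2.inRange(hsv,(100,130,40),(130,255,255));ys,xs=np.where(b[200:236,290:370]);print("fin",xs.mean()+290,onz(c,(xs.mean()+290,ys.mean()+200),.12))
```

```text
[array([ 0.51518611, -0.02430989,  0.084     ]), array([ 0.50531325, -0.02539132,  0.084     ])] -173.74898827190117
fin 329.6507072905332 [ 0.4535367  -0.16546493  0.12      ]
```

Line heading is 6.25°, equal to the warmer yaw, so the knob is fully off. Now to grasp the fin.

Emit:
send_rows:
  motion:
    - [[0.24, -0.14, -0.5], [0, 0, 0], 45]
    - [[0, 0, -0.5], [0, 0, 0], 45]
    - [[0, 0, -0.5], [0, 0, 0], 45]
    - [[0, 0, -0.5], [0, 0, 0], 45]
    - [[0, 0, -0.5], [0, 0, 0], 45]
    - [[0, 0, -0.5], [0, 0, 0], 45]
    - [[0, 0, 0], [0, 0, 0], 45]
    - [[0, 0, 0], [0, 0, 0], 45]

```text
time: 9.72
eef_pos: [0.4503, -0.1641, 0.0937]
eef_rot: [[0.993, 0.115, -0.001], [0.115, -0.993, 0.001], [-0.001, -0.001, -1.0]]
force: [-0.0, 0.4, -0.2]
width: 0.0452
gripper_force: 0.0
```

Emit:
send_rows:
  motion:
    - [[0, 0, 0], [0, 0, 0], 8]
    - [[0, 0, 0], [0, 0, 0], 8]
    - [[0, 0, 0], [0, 0, 0], 8]
    - [[0, 0, 0], [0, 0, 0], 8]
    - [[0, 0, 0], [0, 0, 0], 8]
    - [[0, 0, 0], [0, 0, 0], 8]
    - [[0, 0, 0], [0, 0, 0], 8]
  force: 40

```text
time: 10.3
eef_pos: [0.451, -0.1651, 0.0948]
eef_rot: [[0.994, 0.114, 0.001], [0.114, -0.994, 0.0], [0.001, 0.0, -1.0]]
force: [-1.9, 2.7, 6.7]
width: 0.0147
gripper_force: 44.9
```

```bash
python3 st.py
python3 - <<'E'
import numpy as np
# commanded path: TCP relative to hinge, about hinge; contact point = TCP + 19mm up
from rig import r
p=np.array(r.observe()["eef_pos"]);u=np.array([np.cos(.108),np.sin(.108)]);h=np.array([.6148,-.148])
a=(p[:2]-h)@u; b=p[2]+.019-.062; print(a,b)
prev=(a,b)
for f in np.arange(.08,.9,.08):
    c,s=np.cos(f),np.sin(f); n=(a*c+b*s,-a*s+b*c); d=np.array(n)-prev; prev=n
    print(round(f,2),(np.array([d[0]*u[0],d[0]*u[1],d[1]])/.025).round(2))
E
```

```text
[ 0.451  -0.1651  0.0948] head 6.529948481121802 [-29.5   1.2 115.7   0.   63.1  53.9] F [-1.9  2.7  6.7] T [ 0.34  0.21 -0.1 ] 0.01471317508549837 44.93938548839651 10.3
-0.16471972371520657 0.05177752319850716
0.08 [0.19 0.02 0.52]
0.16 [0.23 0.02 0.5 ]
0.24 [0.27 0.03 0.48]
0.32 [0.3  0.03 0.46]
0.4 [0.34 0.04 0.43]
0.48 [0.37 0.04 0.41]
0.56 [0.4  0.04 0.38]
0.64 [0.43 0.05 0.34]
0.72 [0.46 0.05 0.31]
0.8 [0.48 0.05 0.27]
0.88 [0.5  0.05 0.23]
```

Emit:
send_rows:
  motion:
    - [[0.09, 0.01, 0.26], [0, 0, 0], 8]
    - [[0.1, 0.01, 0.26], [0, 0, 0], 8]
    - [[0.11, 0.01, 0.25], [0, 0, 0], 8]
    - [[0.12, 0.01, 0.25], [0, 0, 0], 8]
    - [[0.13, 0.01, 0.24], [0, 0, 0], 8]
    - [[0.14, 0.02, 0.24], [0, 0, 0], 8]
    - [[0.15, 0.01, 0.23], [0, 0, 0], 8]
    - [[0.15, 0.02, 0.23], [0, 0, 0], 8]
    - [[0.17, 0.02, 0.22], [0, 0, 0], 8]
    - [[0.17, 0.02, 0.21], [0, 0, 0], 8]
    - [[0, 0, 0], [0, 0, 0], 8]
    - [[0, 0, 0], [0, 0, 0], 8]

```text
time: 11.3
eef_pos: [0.4843, -0.1614, 0.1543]
eef_rot: [[0.993, 0.114, 0.001], [0.114, -0.993, 0.0], [0.001, -0.0, -1.0]]
force: [-5.8, 2.1, 3.2]
width: 0.0152
gripper_force: 42.1
```

```bash
python3 st.py
```

```text
[ 0.4843 -0.1614  0.1543] head 6.568396665275163 [-27.3   0.9 108.9   0.   70.2  56.1] F [-5.8  2.1  3.2] T [ 0.29  0.67 -0.1 ] 0.015243928949251992 42.10762560367584 11.3
```

Emit:
send_rows:
  motion:
    - [[0.17, 0.02, 0.21], [0, 0, 0], 8]
    - [[0.17, 0.02, 0.2], [0, 0, 0], 8]
    - [[0.19, 0.02, 0.19], [0, 0, 0], 8]
    - [[0.19, 0.02, 0.19], [0, 0, 0], 8]
    - [[0.2, 0.02, 0.17], [0, 0, 0], 8]
    - [[0.2, 0.03, 0.17], [0, 0, 0], 8]
    - [[0.22, 0.02, 0.16], [0, 0, 0], 8]
    - [[0.22, 0.03, 0.15], [0, 0, 0], 8]
    - [[0, 0, 0], [0, 0, 0], 8]
    - [[0, 0, 0], [0, 0, 0], 8]

```text
time: 12.13
eef_pos: [0.5236, -0.157, 0.1898]
eef_rot: [[0.993, 0.114, 0.001], [0.114, -0.993, -0.0], [0.001, 0.0, -1.0]]
force: [4.6, 1.8, -8.8]
width: 0.0153
gripper_force: 40.9
```

```bash
python3 st.py;python3 - <<'E'
from h import *
import pickle
c=cam("wrist");save(c,"pics/w5.png");pickle.dump(c,open("w5.pkl","wb"))
s=cam("scene");save(s,"pics/s5.png")
im=cv2.imread("pics/w5.png")
k=cv2.imread("pics/s5.png")[165:225,290:370]
k=cv2.resize(k,None,fx=4,fy=4,interpolation=cv2.INTER_CUBIC)
o=np.zeros((640,640,3),np.uint8);o[:400]=im;o[400:,:320]=k;cv2.imwrite("pics/v5.png",cv2.resize(o,(600,600)))
E
```

```text
[ 0.5236 -0.157   0.1898] head 6.566094410339156 [-25.    3.8 101.8   0.   74.3  58.5] F [ 4.6  1.8 -8.8] T [ 0.08 -0.69 -0.12] 0.015256081016515759 40.85854232311249 12.1333
```

View pics/v5.png

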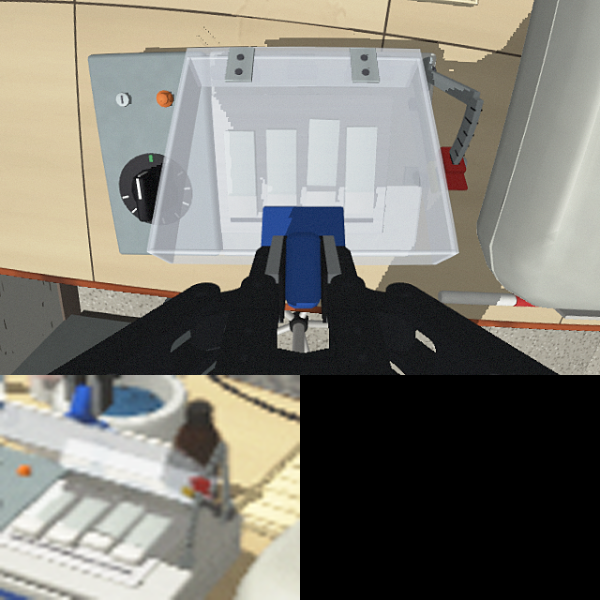

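The composite shows the fin held and the cover raised, with slides and knob undisturbed. In the scene inset the yellow tip (~(340,195.7)) is close to the red index (~(343.3,194.6)). The scene camera looks almost along the radius there, so it gives both angles well. I'll compute them numerically.

```bash
cat > ang.py <<'E'
from h import *
yaw=.108;u=np.array([np.cos(yaw),np.sin(yaw),0]);v=np.array([-np.sin(yaw),np.cos(yaw),0])
o=np.array([.5358,-.1154,0])
def pl(c,uv,y):
    p,d=ray(c,uv);return p+d*((y-(p-o)@v)/(d@v))
def polar(X):
    a=.075-(X-o)@u;b=X[2]-.062;return np.hypot(a,b),np.arctan2(b,a)
if __name__=="__main__":
    N=6;C=[cam("scene") for _ in range(N)];c=C[0]
    im=np.mean([k["color"].astype(float) for k in C],0)[180:212,325:360]
    R,G,B=im[...,0],im[...,1],im[...,2]
    ys,xs=np.mgrid[180:212,325:360]
    red=np.clip(R-1.6*np.maximum(G,B),0,None);yel=np.clip(np.minimum(R,G*1.15)-1.9*B,0,None)
    red[red<25]=0;yel[yel<20]=0
    for n,w,ysd in(("red",red,-.139),("yel",yel,-.129)):
        p=((w*xs).sum()/w.sum(),(w*ys).sum()/w.sum());print(n,np.round(p,2),int((w>0).sum()),[(int(x),int(y),int(q)) for x,y,q in zip(xs[w>0],ys[w>0],w[w>0])][:40])
        for dy in(0,-.007):print("   r,ang",polar(pl(c,p,ysd+dy)))
    # predicted px of pointer/index at r85
    for a in(.7,.75,.8,.85):
        P=[o+u*(.075-rr*np.cos(a))+v*y+np.array([0,0,.062+rr*np.sin(a)]) for rr,y in((.09,-.139),(.085,-.129))];print(a,proj(c,P).round(1).tolist())
    s=r.observe();p=np.array(s["eef_pos"])+[0,0,.019]
    print("kin cover",polar(p)[0],polar(p)[1]-np.arctan2(.0518,.1647))
E
python3 ang.py
```

```text
red [343.2  193.99] 10 [(342, 193, 46), (343, 193, 66), (344, 193, 59), (342, 194, 57), (343, 194, 51), (344, 194, 56), (345, 194, 39), (342, 195, 43), (343, 195, 59), (344, 195, 61)]
   r,ang (np.float64(0.09340377463272286), np.float64(0.7920290199542571))
   r,ang (np.float64(0.11156352602279265), np.float64(0.7595948680321205))
yel [339.4  195.79] 3 [(339, 195, 33), (339, 196, 61), (340, 196, 63)]
   r,ang (np.float64(0.0953403863652007), np.float64(0.6901987336162761))
   r,ang (np.float64(0.1132861147390259), np.float64(0.6762986508018338))
0.7 [[342.7, 196.6], [340.5, 196.1]]
0.75 [[343.1, 195.3], [340.9, 194.9]]
0.8 [[343.6, 194.1], [341.3, 193.7]]
0.85 [[344.0, 192.8], [341.7, 192.6]]
kin cover 0.17301034486636865 0.7063622588493264
```

Emit:
send_rows:
  motion:
    - [[0.17, 0.02, 0.1], [0, 0, 0], 8]
    - [[0.17, 0.02, 0.1], [0, 0, 0], 8]
    - [[0.16, 0.02, 0.09], [0, 0, 0], 8]
    - [[0, 0, 0], [0, 0, 0], 8]
    - [[0, 0, 0], [0, 0, 0], 8]
    - [[0, 0, 0], [0, 0, 0], 8]

```text
time: 13.03
eef_pos: [0.5354, -0.1557, 0.197]
eef_rot: [[0.993, 0.114, 0.0], [0.114, -0.993, -0.0], [0.0, 0.0, -1.0]]
force: [2.6, -0.2, -8.6]
width: 0.0154
gripper_force: 40.7
```

```bash
python3 st.py; python3 ang.py
python3 - <<'E'
from ang import *
c=cam("wrist");im=c["color"].astype(float)
R,G,B=im[...,0],im[...,1],im[...,2];hsv=cv2.cvtColor(c["color"],cv2.COLOR_RGB2HSV)
for a in(.75,.8):
    P=[o+u*(.075-rr*np.cos(a))+v*y+np.array([0,0,.062+rr*np.sin(a)]) for rr,y in((.085,-.139),(.085,-.129),(.1,-.129))];print(a,proj(c,P).round(1).tolist())
m=cv2.inRange(hsv,(18,60,100),(34,255,255))[120:260,420:520];N,l,st,ce=cv2.connectedComponentsWithStats(m);print("yel",[(ce[i]+(420,120),st[i]) for i in range(1,N) if 4<st[i,4]<400])
m=(cv2.inRange(hsv,(0,150,60),(6,255,255))|cv2.inRange(hsv,(172,150,60),(180,255,255)))[100:260,420:560];N,l,st,ce=cv2.connectedComponentsWithStats(m);print("red",[(ce[i]+(420,100),st[i]) for i in range(1,N) if 4<st[i,4]])
E
```

```text
[ 0.5354 -0.1557  0.197 ] head 6.550160395617717 [-24.3   5.   99.8  -0.   75.2  59.1] F [ 2.6 -0.2 -8.6] T [-0.11 -0.19 -0.07] 0.015387063045167595 40.74074327945709 13.0333
red [343.27 193.95] 11 [(342, 193, 46), (343, 193, 64), (344, 193, 58), (345, 193, 26), (342, 194, 57), (343, 194, 51), (344, 194, 55), (345, 194, 38), (342, 195, 46), (343, 195, 59), (344, 195, 59)]
   r,ang (np.float64(0.09291602481990556), np.float64(0.7952091701705093))
   r,ang (np.float64(0.11107413382207373), np.float64(0.7620716872906235))
yel [340. 193.] 1 [(340, 193, 35)]
   r,ang (np.float64(0.09836973848984536), np.float64(0.7845168742865555))
   r,ang (np.float64(0.116073131758795), np.float64(0.7552673868500455))
0.7 [[342.7, 196.6], [340.5, 196.1]]
0.75 [[343.1, 195.3], [340.9, 194.9]]
0.8 [[343.6, 194.1], [341.3, 193.7]]
0.85 [[344.0, 192.8], [341.7, 192.6]]
kin cover 0.17337099767151273 0.7875233250294482
0.75 [[470.8, 191.4], [456.1, 191.3], [459.8, 211.9]]
0.8 [[473.2, 188.2], [458.3, 188.1], [462.6, 208.5]]
yel []
red [(array([480.00707547, 199.26650943]), array([ 48,  73,  22,  44, 424], dtype=int32))]
```

Run:
```python
from ang import *
import pickle
W=[pickle.load(open(f"w{i}.pkl","rb")) for i in(2,3)]
for n,a,b in(("nib end",(449,135.7),(506.6,203)),("ridgeL",(442.5,120.5),(498.5,189.4)),("ridgeR",(457,121.5),(514.3,192)),("top",(446.7,105.1),(501.9,171.7))):
    X,e=tri([ray(W[0],a),ray(W[1],b)]);print(n,"y",(X-o)@v,polar(X),np.round(e[0],4))
# bare single-view on plane y=-.139, assuming
C=[cam("scene") for _ in range(8)]
im=np.mean([k["color"].astype(float) for k in C],0)
print((np.minimum(im[...,0],im[...,1])-im[...,2])[189:200,335:348].round().astype(int))
```

```text
nib end y -0.13888424323021867 (np.float64(0.10662094153482976), np.float64(0.797456848978737)) 0.0
ridgeL y -0.13178216465135761 (np.float64(0.09435006592126122), np.float64(0.8245380319862972)) 0.0009
ridgeR y -0.1404930401841454 (np.float64(0.10149635506913042), np.float64(0.9115244228060149)) 0.0005
top y -0.13748607098123933 (np.float64(0.07371848995637652), np.float64(0.830345787191703)) 0.0002
[[ 0 -4 -4 -3 -2 -3  0  1 -1  2  0  0  6]
 [-1 -5 -6 -7 -5 -2  0  1  2  1  0  1  5]
 [ 1 -6 -6 -6 -6 -5 -4 -4 -3 -1  1  2  3]
 [-2 -5 -6 -7 24 25  1  2  3  6  3  0  1]
 [-2 -4 -7  2 57 67 16  7  7  7  5  0 -1]
 [-4 -4 -4 -4 23 54 30  8  8  8  6  2  2]
 [-4 -4 -4 -2 -1 23 30  7  7  7  6  3  4]
 [-2 -4 -4 -3 -1 -1  1  2  5  7  7  4  5]
 [-1 -4 -4 -4 -3 -2 -3  0  3  5  5  3  6]
 [ 8  6  2 -4 -7 -3 -4  0  2  4  4  6 21]
 [ 9  8  7  4  0 -1  1  1  0  0  2  2  8]]
```

Three estimates agree with the cover at 0.7875 rad: the nib end gives 0.797, the scene view of red gives 0.795, and the yellow and red offsets match the aligned prediction in the scene. I'll settle briefly, check and hand in.

Emit:
send_rows:
  motion:
    - [[0.02, 0, 0.01], [0, 0, 0], 8]
    - [[0, 0, 0], [0, 0, 0], 8]
    - [[0, 0, 0], [0, 0, 0], 8]
    - [[0, 0, 0], [0, 0, 0], 8]
    - [[0, 0, 0], [0, 0, 0], 8]
    - [[0, 0, 0], [0, 0, 0], 8]

```text
time: 14.28
eef_pos: [0.5356, -0.1556, 0.197]
eef_rot: [[0.993, 0.114, -0.0], [0.114, -0.993, -0.0], [-0.0, -0.0, -1.0]]
force: [1.4, -1.0, -7.8]
width: 0.015
gripper_force: 40.7
```

```bash
python3 st.py; python3 ang.py | grep -E "red|kin"; python3 -c "
from rig import r
print(r.job_done())"
```

```text
[ 0.5356 -0.1556  0.197 ] head 6.545167126711149 [-24.3   5.   99.7  -0.   75.3  59.2] F [ 1.4 -1.  -7.8] T [-0.15  0.08 -0.14] 0.0150031503554022 40.73793947696686 14.2833
red [343.28 193.95] 11 [(342, 193, 44), (343, 193, 65), (344, 193, 57), (345, 193, 27), (342, 194, 57), (343, 194, 52), (344, 194, 55), (345, 194, 38), (342, 195, 46), (343, 195, 60), (344, 195, 59)]
kin cover 0.17335231425617592 0.7898854756740601
the job is handed in; nothing more can be done
None
```

I turned the thermostat to its off stop with the cover shut, then raised the cover to 0.79 rad (red index measured at 0.79–0.80) and handed the job in at about 14.6 s with the gripper still holding it there; the result was not reported back.

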